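Set the telescopic leg of a drop-leaf laundry table

ROBOT

A 7-joint arm with a two-finger parallel gripper is mounted at the origin on the work surface. World frame = base frame: x ahead of the robot, y to its left, z up, the work surface at z = 0. Lengths are in m, angles in rad, forces in N, time in s.
With the tool pointing down it reaches from about 0.4 to 0.85 m from the base axis. Payload 10.4 kg.
Tool frame: the origin (TCP) lies on the mounting face of the last link; the fingertips stand 173 mm ahead of it and the grasp point (between the pads) lies 155 mm ahead of it (manip.tip_extent is the distance from the TCP to the fingertips, in m); z points along the fingers, y is the line along which they close (so a half turn about z gives the same grasp; the last joint's range is limited). The gripper opens to 85 mm and grips with 20 to 120 N. Pads are 22 mm wide; open, the fingers measure 114 mm over their backs; the gripper's body (76 mm by 85 mm) begins 54 mm behind the grasp point. The pads swing forward as they close: fully open they stand 13 mm farther back than shut.
Start: joints at [-1.306, 0.332, -0.065, 1.46, 0.022, 1.35, -0.088], TCP at [0.177, 0.599, 0.405] pointing down, gripper open.
Joint ranges: [-2.6, 2.6], [-0.5, 2.12], [-1.47, 1.34], [0.16, 2.42], [-1.27, 4.41], [0.06, 2.06], [-2.6, 2.6]. Speed limits (rad/s): [2.22, 2.22, 2.79, 2.79, 3.14, 3.14, 3.14].

INTERFACE

Orientations are given as a unit quaternion [x, y, z, w].
In Python, from workcell import manip gives the robot as it stands.
- The arm moves only by the tool move_arm, never from a script. Its argument "plan" is one flat list of numbers, 7 for each row, row after row: the turn, a rotation vector about the tool's x, y, z in rad, then the shift along the tool's x, y, z in m, then the finger opening in m, from 0 to 0.0854. In form: [ax, ay, az, dx, dy, dz, gripper, ax, ay, az, dx, dy, dz, gripper, ...]. A call has 1 to 12 rows; each row is the pose to reach, as a shift and turn from the pose commanded when the call began, along the tool's axes at that moment; what a row does not reach only later rows make up. A row lasts 1/8 s, in which the tool goes at most 62.5 mm and 10.7 degrees, less where a joint would pass 70% of its speed; a pose out of reach is approached as far as the arm can. A call with a gripper value outside its range is refused whole. The fingers move at their own pace and stop on an object; "squeeze" is the grip in N (left out, the last holds). Time passes only in rows, so rows that repeat a pose let the fingers close. It gives the time, the measured TCP pose, the force, the opening and the grip force at its end, in the units of the state.
- manip.get_obs(): the state, without advancing time (a new reading comes with each control period).
- manip.camera(name): name is "scene" or "top" or "wrist"; returns a dict with "color" (400x640x3 uint8, red, green, blue), "fx", "fy", "cx", "cy" (pixels), "cam_to_world" (4x4, takes a point from camera to world coordinates); the wrist camera has in their place "mount" (4x4, takes a point from camera to tool coordinates, whose origin is the TCP and whose axes are the flange's). Camera axes: x right, y down, z forward; pixel columns grow to the right and rows downward; lengths in m; the calibration is good to about 2 mm. A picture is of the moment at which its call begins: read the wrist's pose just before it. There is no depth.
- manip.hand_in(): hands the job in; it is judged then, once.
Trained networks look in a picture, given as the dict that the camera call returned (one of the last four; its "shot" number tells which), for a name from the list of things; names that differ only in an ending like _2 or _b are one class to them, and where a whole thing is asked for, a point or a joint stands for the part that bears it (a point fixed in the world has none). Each returns a list of dicts, best first, with "conf" (0 to 1); they miss things now and then, are a little off and sometimes report something else, mostly with a low value. They report only what shows in the picture. A call takes as long as a camera call.
- manip.look_for(picture, label): "position" ([x, y, z] in m, in the coordinates of the camera as it stood for that picture, good to about 4 mm: the middle of the surface that is visible of it).
- manip.silhouettes(picture, label): "pixels" (400x640 bool, what is visible of it).
- manip.tip_of(picture, label): "position" ([x, y, z] in m, in the coordinates of the camera as it stood for that picture, good to about 4 mm: a listed point, or the origin of a listed thing).
The state is a dict: "clock": time; "joint_pos": joint angles; "joint_velocities": joint speeds; "tau": joint torques, N m; "position": TCP position; "ee_rot": TCP orientation; "ft_force": force on the tool from outside, world axes, zero at the start; "torque": the same for the moment, N m; "grip_width": opening from 0.0 (shut) to 1.0 (fully open); "grasp_force": force on a finger pad.
Only numpy, scipy, OpenCV 4.12 (cv2) and the standard library are available. Lean on these libraries where they do the work, as an engineer would, in place of code of your own. Each camera call takes 0.05 s, during which the arm holds its last target. There are 200 camera calls.

TASK

The folding leg of this drop-leaf table has been left drawn right out, off all its holes. Pull the black spring-pin knob back, slide the leg in past the other holes to the hole marked by the red tape (the one just on the foot side of the tape), and let the pin drop fully home in it so that the leg is locked. Find the hole by feel: do not force the pin down on the tube or wrench it sideways once it has caught; leave the screwdriver, jar and tape measure where they lie.

Things in the scene. Friction and masses are not known exactly. Their poses are not given: they have to be found in the camera images.
- leaf: Fixed plywood table leaf, 360 x 920 x 22 mm, face down on the counter; its telescopic leg lies folded along x = 0. Origin on the counter under the leaf's middle; z up; +y runs along the leg from its hinge bracket towards its foot. The leg's fixed inner tube is bare steel, 25 mm square, top face 56.5 mm above the counter, with four 10 mm holes in that face, 46 mm apart along y.
- bracket (a point): Leg's hinge bracket, fixed on the leaf: steel cheeks 36 mm across and 70 mm long, up to 60 mm above the counter. This point is at the bracket's middle on the leg's centre line, 44 mm above the counter. 'In' means towards it.
- clip (a point): Plastic clip, fixed on the leaf, two small cheeks left and right of the leg; this point is between their tops, 44 mm above the counter.
- sleeve: White outer leg tube, 31 mm square, top 59.5 mm above the counter; slides on the inner tube along the leaf's y (in = -y); axes as the leaf's. Origin on the spring pin's axis, 44 mm above the counter; the tube begins 25 mm on the hinge side of it. 0.6 kg; slides at 3 N with the pin held back, about 6 N with it riding, and stays where left. Travel 225 mm, ending 12 mm past the innermost hole.
- boss (a point): Top of the steel barrel (22 mm across) that guides the pin, on the sleeve, 84.5 mm above the counter; the barrel stands on a 37 x 40 mm boss whose top is 66.5 mm up. At the start the sleeve is drawn out: the pin's axis is 15 to 60 mm beyond (+y of) the outermost hole, and the pin rides on plain tube.
- foot (a point): Middle of the foot bar at the end of the sleeve, 385 mm from the pin's axis: 170 mm wide across the leg, rubber caps 37 mm thick; moves with the sleeve.
- plunger (a joint): Travel of the spring pin, m, up = back. 0: home, flat 8 mm pin 9 mm deep in a 10 mm hole (1 mm play each way). 0.009: riding on the tube. 0.016: pulled to its stop. The spring drives it down: 8 N at 0, 12.5 N at 0.009, 16 N at 0.016. Let go, it drops in only within about 1 mm of a hole's centre; riding, it falls in when the sleeve is slid slowly (20 mm/s) over a hole, and stops the sleeve.
- knob (a point): Middle of the black pull knob on top of the pin: an upright cylinder, 30 mm across, 24 mm tall; the point is on its axis at half its height. It moves up with the pin and along the leg with the sleeve. 102 mm above the counter with the pin home, 111 mm with the pin riding on the tube.
- tape_red: Red tape band, 8 mm wide, round the bare inner tube; it marks the wanted hole, the one next to it on the foot side. Origin at its middle on the leg's centre line, axes as the leaf's. Stuck on by hand: the hole's centre lies 10 to 26 mm from the band's middle towards +y. It is one of the three inner holes, never the outermost. The sleeve covers band and hole as it slides over them.
- tape_blue: Blue tape band, the same kind, beside another of the three inner holes (not wanted).
- tape_yellow: Yellow tape band, the same kind, beside another of the three inner holes (not wanted).
- screwdriver: Bystander: screwdriver with orange handle, about 200 mm, lying on the leaf on its -x side, along the leg. Leave it.
- jar: Bystander: closed glass jar with brass lid, 56 mm across, 70 mm tall, on the leaf on its +x side. Leave it.
- tape_measure: Bystander: yellow tape measure, 66 x 36 x 62 mm, on the leaf on its +x side. Leave it.

How it is judged:
On the way, in this order (a step that is already met when the one before it is completed fails the run):
1. the pin is pulled back clear of the tube (value of joint plunger above 0.0115 m), for 0.2 s.
2. the pin is fully home in the hole marked with red tape (value of joint plunger below 0.0015 m and y of knob in the frame of tape_red between 0.006 and 0.03 m), for 0.2 s.
At the end, for the whole second after the job is handed in: The pin is home (plunger within 1.5 mm of its end) in the red-taped hole, that is, with the pin's axis 6 to 30 mm on the foot side of the red band's middle, and the leg is at rest (all of step 2 and linear speed of sleeve below 0.01 m/s); the robot touches nothing.
It fails at once if the pin is forced on the tube: more than 45 N between them (contact force between sleeve and leaf above 45 N).
It fails at once if the pin, caught in a hole, is wrenched sideways with more than 25 N (value of joint plunger below 0.002 m and contact force between sleeve and leaf above 25 N).
It fails at once if the screwdriver is moved by more than 20 mm (distance of screwdriver from where it was at the start of the episode above 0.02 m).
It fails at once if the jar is moved by more than 20 mm (distance of jar from where it was at the start of the episode above 0.02 m).
It fails at once if the tape measure is moved by more than 20 mm (distance of tape_measure from where it was at the start of the episode above 0.02 m).
It also fails if it takes over 40 s, if anything falls off the work surface, if the arm or the gripper's body presses on something with over 40 N, if the wrist force passes 120 N, or if a joint passes its speed limit or range.

## Working session

There is one attempt and no reset: what is moved stays moved. The work goes in short steps, Python scripts to look and compute and a tool call to move; the robot and the scene stay as the last step left them, time stands still between calls to the robot, and variables do not carry over. Pictures are saved under pics/ and viewed, at most 10 in all, crops included, and the job is handed in when it is done.

Besides the shell and the picture viewer there is one more tool, called after "Request:" as name(argument=value, ...) on one line, values as JSON. move_arm: Moves the arm, as the interface text tells. Its arguments: {"type":"object","properties":{"plan":{"type":"array","items":{"type":"number"}},"squeeze":{"type":"number"}},"required":["plan"]}

```bash
mkdir -p pics
cat > h.py <<'E'
from workcell import manip
import numpy as np, cv2
from scipy.spatial.transform import Rotation as R
def state():
    o=manip.get_obs(); return o
def shot(n,save=None):
    o=manip.get_obs(); p=manip.camera(n)
    if n=="wrist":
        T=np.eye(4);T[:3,:3]=R.from_quat(o["ee_rot"]).as_matrix();T[:3,3]=o["position"]
        p["T"]=T@np.array(p["mount"])
    else: p["T"]=np.array(p["cam_to_world"])
    if save: cv2.imwrite("pics/"+save,cv2.cvtColor(p["color"],cv2.COLOR_RGB2BGR))
    return p
def W(p,x): return (p["T"]@np.r_[x,1])[:3]
def ray(p,u,v,z):
    d=p["T"][:3,:3]@np.array([(u-p["cx"])/p["fx"],(v-p["cy"])/p["fy"],1]);c=p["T"][:3,3]
    return c+d*(z-c[2])/d[2]
E
python3 - <<'E'
from h import *
np.set_printoptions(precision=4,suppress=True)
o=state();print(o)
for n in("top","scene"):
    p=shot(n,n+"0.png");print(n,p["T"][:3,3])
    for l in "leaf bracket clip sleeve boss foot knob tape_red tape_blue tape_yellow screwdriver jar tape_measure".split():
        r=manip.tip_of(p,l)
        print(l,[(W(p,a["position"]),round(a["conf"],2)) for a in r[:2]])
E
```

```text
{'clock': 0.0, 'joint_pos': array([-1.3056,  0.3328, -0.0647,  1.461 ,  0.0216,  1.3499, -0.0885]), 'joint_velocities': array([-0.0003, -0.0005,  0.0011,  0.0002, -0.0008,  0.0017, -0.0004]), 'tau': array([  0.0005, -62.5446,   0.0493, -39.1591,   0.016 ,   0.0101,
         0.    ]), 'position': array([0.1773, 0.5992, 0.4039]), 'ee_rot': array([ 0.1434,  0.9897, -0.0007, -0.0001]), 'ft_force': array([ 0.1995, -1.3062, -0.5857]), 'torque': array([ 0.0052, -0.003 ,  0.0066]), 'grasp_force': 0.0, 'grip_width': 0.999029948942574}
top [0.3034 0.1131 1.5619]
leaf [(array([ 0.5538,  0.1036, -0.0005]), 0.56)]
bracket [(array([ 0.5993, -0.2959,  0.0423]), 0.73), (array([ 0.4326, -0.0478,  0.0188]), 0.16)]
clip [(array([0.5394, 0.2054, 0.0459]), 0.73)]
sleeve [(array([0.5567, 0.0513, 0.0448]), 0.56)]
boss [(array([0.5635, 0.0473, 0.0834]), 0.71)]
foot [(array([0.5133, 0.4268, 0.0438]), 0.95), (array([0.5616, 0.0482, 0.086 ]), 0.46)]
knob [(array([0.5575, 0.0477, 0.1096]), 0.57)]
tape_red [(array([ 0.5765, -0.1024,  0.0415]), 0.39)]
tape_blue [(array([ 0.5825, -0.1539,  0.0449]), 0.53), (array(
[... 335 characters left out ...]
cket [(array([ 0.6004, -0.2929,  0.0459]), 0.94)]
clip [(array([0.5575, 0.049 , 0.1132]), 0.55)]
sleeve [(array([0.5588, 0.0527, 0.0448]), 0.85)]
boss [(array([0.5597, 0.0437, 0.0828]), 0.64)]
foot [(array([0.5113, 0.4294, 0.0444]), 0.58)]
knob [(array([0.5603, 0.0506, 0.1103]), 0.53), (array([ 0.5992, -0.2933,  0.0442]), 0.49)]
tape_red [(array([ 0.5734, -0.098 ,  0.0458]), 0.58)]
tape_blue [(array([ 0.587 , -0.1474,  0.0454]), 0.42)]
tape_yellow [(array([ 0.5739, -0.0598,  0.0459]), 0.45)]
screwdriver [(array([ 0.436 , -0.0465,  0.0212]), 0.71)]
jar [(array([ 0.7108, -0.1762,  0.0202]), 0.65), (array([ 0.4346, -0.0477,  0.0212]), 0.57)]
tape_measure [(array([0.6629, 0.0377, 0.0287]), 0.9)]
```

View pics/top0.png

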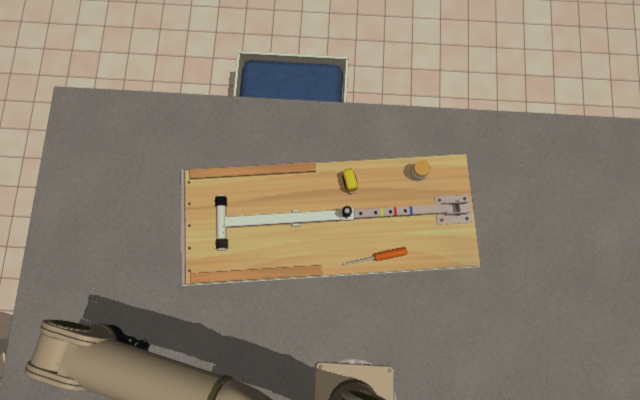

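View pics/scene0.png

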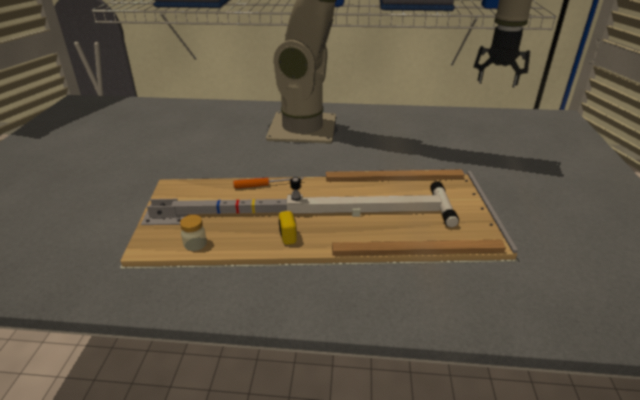

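Top view: knob at (347,211), yellow, red and blue bands at about (383/395/410, 211), bracket at (458,209) and foot at (221,222). This agrees with the network's positions and heights. The leg is yawed about 7° and the hover height is clear of everything. I'll hover over the bare tube for a close look.

Request:
move_arm(plan=[0,0,-0.409,-0.557,-0.502,0,0.085,0,0,-0.409,-0.557,-0.502,0,0.085,0,0,-0.409,-0.557,-0.502,0,0.085,0,0,-0.409,-0.557,-0.502,0,0.085,0,0,-0.409,-0.557,-0.502,0,0.085,0,0,-0.409,-0.557,-0.502,0,0.085,0,0,-0.409,-0.557,-0.502,0,0.085,0,0,-0.409,-0.557,-0.502,0,0.085,0,0,-0.409,-0.557,-0.502,0,0.085,0,0,-0.409,-0.557,-0.502,0,0.085,0,0,-0.409,-0.557,-0.502,0,0.085,0,0,-0.409,-0.557,-0.502,0,0.085])

```text
clock: 2.9
position: [0.5696, -0.0414, 0.4051]
ee_rot: [-0.061, 0.998, 0.0, 0.001]
ft_force: [0.7, 0.4, 0.3]
grip_width: 0.996
grasp_force: 0.0
```

Run:
```python
from h import *
np.set_printoptions(precision=4,suppress=True)
for k in range(2):
    p=shot("wrist","w%d.png"%k)
    for l in "knob boss tape_red tape_blue tape_yellow bracket".split():
        r=manip.tip_of(p,l)
        print(l,[(W(p,a["position"]),round(a["conf"],2)) for a in r[:2]])
print(p["T"],p["fx"],p["cx"],p["cy"])
```

```text
knob [(array([0.5588, 0.053 , 0.1053]), 0.93), (array([ 0.5828, -0.1537,  0.0408]), 0.18)]
boss [(array([0.5592, 0.0501, 0.0853]), 0.74)]
tape_red [(array([ 0.5752, -0.0972,  0.0443]), 0.51)]
tape_blue [(array([ 0.584 , -0.152 ,  0.0429]), 0.7)]
tape_yellow [(array([ 0.5737, -0.0644,  0.0422]), 0.66)]
bracket [(array([ 0.603 , -0.2946,  0.0446]), 0.7)]
knob [(array([0.5614, 0.054 , 0.108 ]), 0.89), (array([0.6663, 0.0456, 0.019 ]), 0.69)]
boss [(array([0.5599, 0.0483, 0.0809]), 0.61)]
tape_red [(array([ 0.5734, -0.1006,  0.0443]), 0.74)]
tape_blue [(array([ 0.5836, -0.1539,  0.0419]), 0.55)]
tape_yellow [(array([ 0.5722, -0.0577,  0.0417]), 0.44)]
bracket [(array([ 0.6037, -0.292 ,  0.0413]), 0.68)]
[[-0.123   0.9549  0.2701  0.5   ]
 [ 0.9924  0.118   0.0346 -0.0458]
 [ 0.0012  0.2723 -0.9622  0.3729]
 [ 0.      0.      0.      1.    ]] 281.25709544649806 313.39415930829983 199.86593238313478
```

View pics/w1.png

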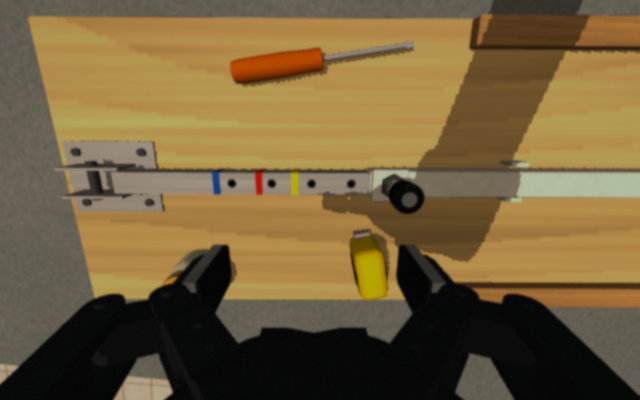

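The wrist view shows the holes at u≈231, 271, 311 and 351 (v≈183), red tape at u≈259 and the knob top at (406,195). The wanted hole is the one at u≈271.

Run:
```python
from h import *
np.set_printoptions(precision=4,suppress=True)
p=shot("wrist")
g=cv2.cvtColor(p["color"],cv2.COLOR_RGB2GRAY).astype(float)
d=np.array([-.121,.9927]); o0=np.array([.5748,-.1])
H=[]
for u in (231,271,311,351):
    w=np.clip(90-g[177:190,u-7:u+8],0,None); v,x=np.mgrid[177:190,u-7:u+8]
    uu,vv=(w*x).sum()/w.sum(),(w*v).sum()/w.sum()
    P=ray(p,uu,vv,.0565);H.append(P[:2]);print(uu,vv,P)
H=np.array(H);dd=np.diff(H,axis=0);print(np.linalg.norm(dd,axis=1))
d=(H[3]-H[0])/np.linalg.norm(H[3]-H[0]);print("dir",d)
m=manip.silhouettes(p,"tape_red")[0]["pixels"];v,u=np.nonzero(m);P=ray(p,u.mean(),v.mean(),.0565)[:2];print("red",P,"hole-red",(H[1]-P)@d)
r=[ray(p,406,195,.123)]
for a in manip.tip_of(p,"knob")[:1]: r.append(W(p,a["position"]))
m=manip.silhouettes(p,"knob")[0]["pixels"];v,u=np.nonzero(m);print(u.min(),u.max(),v.min(),v.max());
for k in r: print("knob",k,"along to hole",(k[:2]-H[1])@d,"perp",(k[:2]-H[1])@[d[1],-d[0]])
```

```text
232.6023871689668 182.93882879522567 [ 0.5803 -0.1304  0.0565]
272.43722786647317 183.0533381712627 [ 0.5749 -0.0849  0.0565]
312.1755612808244 183.2281928597718 [ 0.5695 -0.0395  0.0565]
351.93966151582043 183.33149374540102 [0.5641 0.0059 0.0565]
[0.0458 0.0457 0.0458]
dir [-0.1181  0.993 ]
red [ 0.5742 -0.0997] hole-red 0.014610645956977562
391 425 180 213
knob [0.5554 0.0459 0.123 ] along to hole 0.13223695959118517 perp -0.0038314851698811863
knob [0.5593 0.0547 0.1071] along to hole 0.14048645631406365 perp 0.001027586692190505
```

Request:
move_arm(plan=[0,0,0,0,0.046,0,0.085,0,0,0,0,0.092,0,0.085,0,0,0,0,0.092,0,0.085,0,0,0,0,0.092,0.05,0.085,0,0,0,0,0.092,0.1,0.085,0,0,0,0,0.092,0.125,0.085,0,0,0,0,0.092,0.137,0.085,0,0,0,0,0.092,0.137,0.085,0,0,0,0,0.092,0.137,0.085])

```text
clock: 4.92
position: [0.5582, 0.0514, 0.269]
ee_rot: [-0.06, 0.998, 0.0, 0.001]
ft_force: [0.4, 0.7, -1.0]
grip_width: 0.995
grasp_force: 0.0
```

Run:
```python
from h import *
p=shot("wrist","w3.png")
r=manip.tip_of(p,"knob");print([(W(p,a["position"]),a["conf"]) for a in r[:2]]); o=state(); print(o["position"],o["ft_force"])
```

```text
[(array([0.56216393, 0.05129771, 0.1060415 ]), 0.9), (array([0.55914919, 0.05175105, 0.08170314]), 0.55)]
[0.55810203 0.05148135 0.26889834] [ 0.2685246  -0.23653851  0.49850372]
```

View pics/w3.png

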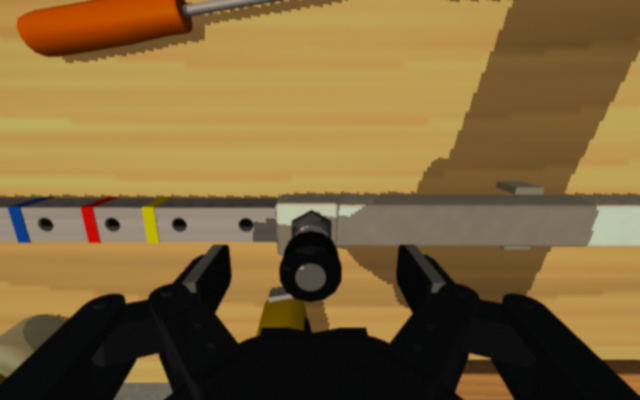

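The knob sits centred between the pads (top at (310,275)). I'll close on it.

Request:
move_arm(plan=[0,0,0,0,0,0,0.02,0,0,0,0,0,0,0.02,0,0,0,0,0,0,0.02,0,0,0,0,0,0,0.02,0,0,0,0,0,0,0.02], squeeze=50)

```text
clock: 5.65
position: [0.5578, 0.0511, 0.2682]
ee_rot: [-0.06, 0.998, -0.0, 0.0]
ft_force: [-1.8, -2.3, 4.1]
grip_width: 0.337
grasp_force: 49.0
```

Request:
move_arm(plan=[0,0,0,0,0,-0.002,0.02,0,0,0,0,0,-0.004,0.02,0,0,0,0,0,-0.005,0.02,0,0,0,0,0,-0.005,0.02,0,0,0,0,0,-0.005,0.02])

```text
clock: 6.28
position: [0.5576, 0.0512, 0.2715]
ee_rot: [-0.06, 0.998, -0.001, -0.0]
ft_force: [6.2, -1.1, -13.3]
grip_width: 0.331
grasp_force: 50.3
```

Request:
move_arm(plan=[0,0,0,-0.0005,0,-0.001,0.02,0,0,0,-0.0005,0,-0.0015,0.02,0,0,0,-0.0005,0,-0.0015,0.02,0,0,0,-0.0005,0,-0.0015,0.02])

```text
clock: 6.78
position: [0.5578, 0.0513, 0.2726]
ee_rot: [-0.06, 0.998, -0.001, -0.001]
ft_force: [5.0, -1.7, -14.8]
grip_width: 0.338
grasp_force: 50.3
```

Request:
move_arm(plan=[0,0,0,0,-0.005,0,0.02,0,0,0,0,-0.017,0,0.02,0,0,0,0,-0.031,0,0.02,0,0,0,0,-0.046,0,0.02,0,0,0,0,-0.061,0,0.02,0,0,0,0,-0.076,0,0.02,0,0,0,0,-0.091,0,0.02,0,0,0,0,-0.105,0,0.02,0,0,0,0,-0.117,0,0.02,0,0,0,0,-0.125,0,0.02,0,0,0,0,-0.128,0,0.02,0,0,0,0,-0.128,0,0.02])

```text
clock: 8.28
position: [0.5732, -0.0754, 0.2734]
ee_rot: [-0.061, 0.998, 0.0, -0.001]
ft_force: [1.0, 1.1, -15.4]
grip_width: 0.332
grasp_force: 50.4
```

Run:
```python
from h import *
p=shot("wrist","w4.png"); o=state(); print(o["position"],o["ft_force"],o["clock"])
```

```text
[ 0.57316851 -0.07536306  0.27357226] [  0.62055385   1.40996355 -15.71559264] 8.325
```

View pics/w4.png

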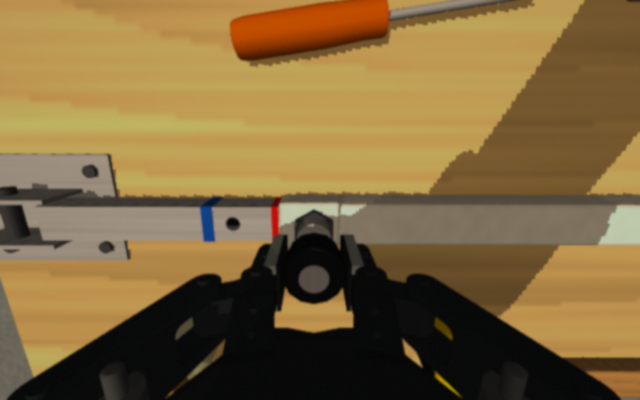

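The red band is half covered by the sleeve edge at u≈277, and the next inner hole is at u≈233, so the pin is about 10 mm short of the wanted hole. I'll let the pin down onto the tube, then open the fingers to a loose cage.

Request:
move_arm(plan=[0,0,0,0,0,0.002,0.02,0,0,0,0,0,0.004,0.02,0,0,0,0,0,0.006,0.02,0,0,0,0,0,0.006,0.02,0,0,0,0,0,0.006,0.038,0,0,0,0,0,0.006,0.038,0,0,0,0,0,0.009,0.038,0,0,0,0,0,0.011,0.038,0,0,0,0,0,0.011,0.038])

```text
clock: 9.45
position: [0.5736, -0.0755, 0.263]
ee_rot: [-0.061, 0.998, 0.0, -0.0]
ft_force: [0.4, 0.2, 0.8]
grip_width: 0.443
grasp_force: 0.0
```

Request:
move_arm(plan=[0,0,0,0,-0.002,0,0.038,0,0,0,0,-0.004,0,0.038,0,0,0,0,-0.006,0,0.038,0,0,0,0,-0.008,0,0.038])

```text
clock: 9.95
position: [0.5746, -0.0808, 0.2631]
ee_rot: [-0.062, 0.998, 0.002, -0.001]
ft_force: [-4.6, 12.6, 4.2]
grip_width: 0.444
grasp_force: 6.0
```

Request:
move_arm(plan=[0,0,0,0,-0.001,0,0.038,0,0,0,0,-0.002,0,0.038])

```text
clock: 10.2
position: [0.5748, -0.0823, 0.2631]
ee_rot: [-0.062, 0.998, 0.002, -0.001]
ft_force: [-4.1, 11.8, 3.8]
grip_width: 0.445
grasp_force: 6.2
```

Request:
move_arm(plan=[0,0,0,0,-0.0015,0,0.038,0,0,0,0,-0.003,0,0.038,0,0,0,0,-0.004,0,0.038])

```text
clock: 10.58
position: [0.5753, -0.0865, 0.263]
ee_rot: [-0.062, 0.998, 0.002, -0.001]
ft_force: [-3.9, 10.0, 3.2]
grip_width: 0.44
grasp_force: 5.2
```

Request:
move_arm(plan=[0,0,0,0,-0.001,0,0.038,0,0,0,0,-0.002,0,0.038])

```text
clock: 10.82
position: [0.5755, -0.0888, 0.2628]
ee_rot: [-0.062, 0.998, 0.002, -0.001]
ft_force: [-2.2, 8.3, 0.6]
grip_width: 0.446
grasp_force: 4.6
```

Request:
move_arm(plan=[0,0,0,0,-0.001,0,0.038])

```text
clock: 10.95
position: [0.5756, -0.0907, 0.2628]
ee_rot: [-0.062, 0.998, 0.001, -0.0]
ft_force: [-1.1, 2.2, -2.3]
grip_width: 0.445
grasp_force: 1.5
```

Run:
```python
from h import *
p=shot("wrist","w5.png"); o=state(); print(o["position"],o["ft_force"])
for n in("top","scene"):
    q=shot(n);print([(W(q,a["position"]),a["conf"]) for a in manip.tip_of(q,"knob")[:1]])
```

```text
[ 0.57562895 -0.0914602   0.26285008] [-0.31939115  2.68079872 -2.29740807]
[(array([0.66349686, 0.04243813, 0.02121105]), 0.33)]
[(array([0.52846175, 0.29657165, 0.04612662]), 0.67)]
```

View pics/w5.png

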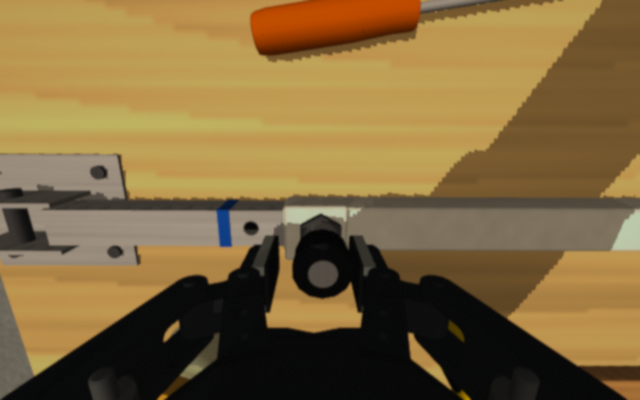

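Run:
```python
from h import *
d=np.array([-.1181,.993]);n=np.array([d[1],-d[0]]);h=np.array([.5749,-.0849])
M=None
p=manip.camera("wrist");o=state();M=np.array(p["mount"])
for nm,pos,q,(u,v) in [("w3",[.5581,.0515,.2689],[-.06,.998,0,.001],(310,275)),("w4",[.57317,-.07536,.2736],[-.061,.998,0,-.001],(314,278)),("w5",[.57563,-.09146,.26285],[-.062,.998,.001,0],(322,272))]:
    T=np.eye(4);T[:3,:3]=R.from_quat(q).as_matrix();T[:3,3]=pos;p["T"]=T@M
    print(nm,[(z,round(float((ray(p,u,v,z)[:2]-h)@n*1e3),1),round(float((ray(p,u,v,z)[:2]-h)@d*1e3),1)) for z in (.114,.123,.1275)])
```

```text
w3 [(0.114, 4.0, 136.7), (0.123, -1.3, 136.9), (0.1275, -4.0, 136.9)]
w4 [(0.114, 7.9, 11.0), (0.123, 2.4, 11.0), (0.1275, -0.3, 11.0)]
w5 [(0.114, -0.9, -1.3), (0.123, -6.2, -1.7), (0.1275, -8.8, -1.8)]
```

The knob top now measures z≈0.114 (pin home), 1.3 mm from the wanted hole's measured position, and the push force has fallen off. I'll centre the cage, open and retreat upward.

Request:
move_arm(plan=[0,0,0,0,0.003,0,0.038,0,0,0,0,0.005,0,0.06,0,0,0,0,0.005,0,0.085,0,0,0,0,0.005,0,0.085,0,0,0,0,0.005,-0.03,0.085,0,0,0,0,0.005,-0.08,0.085,0,0,0,0,0.005,-0.13,0.085,0,0,0,0,0.005,-0.14,0.085,0,0,0,0,0.005,-0.14,0.085])

```text
clock: 12.38
position: [0.5751, -0.0875, 0.4034]
ee_rot: [-0.06, 0.998, 0.0, 0.0]
ft_force: [-0.3, 0.0, -1.6]
grip_width: 0.997
grasp_force: 0.0
```

Run:
```python
from h import *
p=shot("wrist","w6.png"); o=state(); print(o["position"],o["ft_force"])
for q in (p,shot("top"),shot("scene")):
    for l in("knob","boss"): print(l,[(W(q,a["position"]),a["conf"]) for a in manip.tip_of(q,l)[:1]])
```

```text
[ 0.57489456 -0.08735694  0.40224466] [ 0.6383812   0.45334968 -0.15955003]
knob [(array([ 0.5776126 , -0.08541381,  0.09635552]), 0.62)]
boss [(array([ 0.58341865, -0.14915694,  0.0394389 ]), 0.6)]
knob [(array([ 0.57137267, -0.08588198,  0.10359711]), 0.51)]
boss [(array([ 0.57929314, -0.09227067,  0.08519981]), 0.59)]
knob [(array([ 0.57264212, -0.08893394,  0.10458377]), 0.69)]
boss [(array([ 0.57949716, -0.09041209,  0.08607233]), 0.85)]
```

View pics/w6.png

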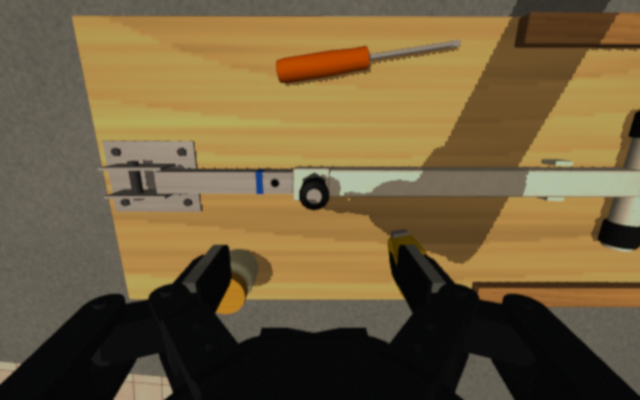

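The view shows the knob at (314,192), with only the blue band and the innermost hole (275,183) still bare. The three cameras put the knob at z≈0.096–0.105, so the pin is home in the red-taped hole. The bystanders are where they were, so I'll hand in.

```bash
python3 -c "
from workcell import manip
print(manip.hand_in())"
```

```text
the job is handed in; nothing more can be done
None
```

I handed the job in at about 12.5 s: by the camera readings the pin is home in the red-taped hole, the arm is clear of the leg and the bystanders are where they lay, but the hand-in gave no verdict.

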